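# Put the sanding block away in the stayed chest

### The arm

A 6-joint arm with a two-finger parallel gripper is mounted at the origin on the work surface. World frame = base frame: x ahead of the robot, y to its left, z up, the work surface at z = 0. Lengths are in mm, angles in rad, forces in N, time in s.
With the tool pointing down it reaches from about 350 to 875 mm from the base axis. Payload 4.2 kg.
Tool frame: the origin (TCP) lies at the very end of the fingers, on their centre line; the grasp point (between the pads) lies 19 mm behind it; z points along the fingers, y is the direction in which the jaws open and shut (so a half turn about z gives the same grasp; the last joint's range is limited). The gripper opens to 85 mm and grips with 20 to 120 N. Pads are 22 mm wide; open, the fingers measure 114 mm over their backs; the gripper's body (76 mm by 85 mm) begins 54 mm behind the grasp point. The pads swing forward as they close: fully open they stand 13 mm farther back than shut.
Start: joints at [1.551, 0.385, 0.008, 0, -1.194, -0.259], TCP at [171.969, 600.854, 231.312] pointing down, gripper open.
Joint ranges: [-3.14, 3.14], [-1.21, 2.06], [-1.07, 1.41], [-3.16, 2.05], [-2.99, -0.16], [-3.1, 3.1]. Speed limits (rad/s): [2.79, 2.79, 3.14, 3.14, 3.14, 3.14].

### API

Orientations are given as a 3x3 rotation matrix whose columns are the frame's x, y, z axes.
In Python, from cell import bot gives the robot as it stands.
- The arm moves only by the tool carry_out, never from a script. Its argument "deltas" is a list of rows, each a list of 3 entries, a list of its own where there are three numbers: the opening, from -1 (shut) to 1 (fully open), then the shift along the world's x, y, z in cm, then the turn, a rotation vector about the world's x, y, z in degrees. A call has 1 to 5 rows; each row is the pose to reach, as a shift and turn from the pose commanded when the call began; what a row does not reach only later rows make up. A row lasts 1/10 s, in which the tool goes at most 50 mm and 8.59 degrees, less where a joint would pass 70% of its speed; a pose out of reach is approached as far as the arm can. A call with a gripper value outside its range is refused whole. The fingers move at their own pace and stop on an object; "force" is the grip in N (left out, the last holds). Time passes only in rows, so rows that repeat a pose let the fingers close. It gives the time, the measured TCP pose, the force and the opening at its end, in the units of the state.
- bot.get_obs(): the state, without advancing time (a new reading comes with each control period).
- bot.read_camera(name): name is "scene" or "top" or "wrist"; returns the picture (384x512x3 uint8, blue, green, red); there is no depth.
- bot.camera_info(name): a dict with "vertical_fov" (degrees; the focal length in pixels is half the picture's height over the tangent of half this angle, whatever the lens; pixels are square), "cx", "cy" (the principal point, pixels), "rvec" (rotation vector, rad) and "tvec" (3), from world to camera coordinates, as OpenCV has them. Camera axes: x right, y down, z forward; pixel columns grow to the right and rows downward; lengths in mm; the calibration is good to about 2 mm. A picture is of the moment at which its call begins: read the wrist's pose just before it. camera_info takes no time and is no camera call; for the wrist camera it gives the pose at the moment of the call.
- bot.job_done(): hands the job in, once; it reports no verdict.
The state is a dict: "t": time; "joint_pos": joint angles; "joint_velocities": joint speeds; "joint_torque": joint torques, N m; "ee_pos": TCP position; "orientation": TCP orientation; "ft_force": force on the tool from outside, world axes, zero at the start; "ft_torque": the same for the moment, N m; "opening": finger opening in mm.
Only numpy, scipy, OpenCV 4.12 (cv2) and the standard library are available. Lean on these libraries where they do the work, as an engineer would, in place of code of your own. Each camera call takes 0.05 s, during which the arm holds its last target.

### The job

Put the sanding block away in the chest: raise the lid by its bar until the folding stay locks and, once you let go, holds it up, then set the block down flat in the tray's empty compartment. Then pull the wooden grip on the stay's knee towards the chest's front to break the joint, and lower the lid gently until fully shut. Do not strain the stay, drop the block, let the lid fall, or move the other things on the bench.

Things in the scene. Friction and masses are not known exactly. Their poses are not given: they have to be found in the camera images.
- chest: Plywood chest, 210 deep (x) x 340 wide (y) x 90 high to the rim, fixed to the bench. Origin: centre of its underside; +x away from its front, +y to the stay's side, z up. Walls 12 thick; tray floor 35 up. Lid hinge: along y at x 105, z 90. Far +y part of tray (beyond y 41) is full of small tools; the part from y -158 to 41, x -93 to 93, is empty; the low divider there ends 15 below the rim.
- compartment (a point): A good spot for the block's underside: on the floor of the empty compartment, chest frame x -40, y -58, z 35 (mm). The standing lid's bar is 70 or more farther back, 245 above the rim; with the block's length along chest y there is room for gripper fingers before and behind it.
- lid (a joint): Lid angle, rad: 0 shut, grows as it is raised. Plywood 210 x 340 x 12, with bar about 0.7 kg, falls shut from below about 0.95 if let go; lower it slower than 2 rad/s. The angle at which the stay locks differs from chest to chest, 1.28 to 1.52 (its ends are set up to 6 mm forward or back): it must be felt.
- bar (a point): Middle of the lid's straight round steel bar, 12 thick, 150 clear along chest y between its posts, 45 ahead of the lid's front edge and 255 from the hinge line; 96 above the bench when shut. Raised, it stands above the lid's edge. About 3 N lifts it; it meets a firm stop when the stay is straight.
- knee (a joint): Bend of the folding stay's knee, rad: about 0 folded (lid shut), 2.676 links in line, locked past the line at 2.816 (its stop). A spring draws it over once it is nearly straight (last 0.05 to 0.1 rad of lid). To break it, pull the grip to the chest's front (and up): 5 to 7 N at first; let go above about 1.9 it springs back and locks.
- bush (a joint): Give of the rubber bush under the stay's foot pivot, m: 0 unloaded, + when the lid is forced up against the straight stay, - when it is pushed down on the locked stay. 14 N of stay force per mm, about 5 N at the lid's bar per mm. Beyond 3 mm either way the stay is strained.
- knee_grip (a point): Middle of the wooden grip at the stay's knee: round rod along chest y, 15 thick, 75 long, turning freely on its pin, 65 outside the lid's +y edge (clear of the lid's sweep). Swings on a circle of 75 radius about the foot pivot (chest x -25 +-6, z 50 mm): from 52 behind and 54 above the pivot (locked) up over it to 72 ahead and 20 above it (shut). Leading it lowers the lid all the way, holding back up to 18 N near shut.
- sanding_block: Sanding block, 44 (x) x 100 (y, long) x 32 high, brown wood with a 6 cork sole, 0.14 kg, on the robot's right. Origin: centre of the underside.
- offcut: Bystander: pale wood cube-like offcut 50 x 50 x 40, near the sanding block. Origin: centre of underside.
- glue: Bystander: white bottle, 56 across, 160 high, left of the chest.
- screw_jar: Bystander: jar, 64 across, 85 high, left of the chest.
- wax_tin: Bystander: flat tin, 80 across, 45 high, left of the chest.
- driver: Bystander: screwdriver lying in front of the chest.
- square: Bystander: small try square, 100 stock, lying beyond on the right.
- hammer: Bystander: hammer lying near the robot, front right.
Things that resemble listed ones, but are neither listed nor needed, are in the scene too. Of the things that look like the sanding_block, take the one that is nearest to the robot's base at the start.

How it is judged:
By the outcome, as a careful person would: the job done as asked, in the order asked, and still so for the second after the job is handed in, with the robot touching nothing.
It also fails if it takes over 72 s, if anything falls off the work surface, if the arm or the gripper's body presses on something with over 40 N, if the wrist force passes 120 N, or if a joint passes its speed limit or range.

## Working session

There is one attempt and no reset: what is moved stays moved. The work goes in short steps, Python scripts to look and compute and a tool call to move; the robot and the scene stay as the last step left them, time stands still between calls to the robot, and variables do not carry over. Pictures are saved under pics/ and viewed, and the job is handed in when it is done.

Besides the shell and the picture viewer there is one more tool, called after "Request:" as name([rows], argument=value, ...), one row to a line, values as JSON. carry_out: Moves the arm, as the interface text tells. Its arguments: {"type":"object","properties":{"deltas":{"type":"array","items":{"type":"array"}},"force":{"type":"number"}},"required":["deltas"]}

```bash
mkdir -p pics; ls; python3 - <<'E'
from cell import bot
import cv2
o=bot.get_obs();print({k:(v if not hasattr(v,'round') else v) for k,v in o.items()})
for n in ["scene","top","wrist"]:
    print(n,bot.camera_info(n)); im=bot.read_camera(n); cv2.imwrite(f"pics/{n}0.png",im)
E
```

```text
pics
{'t': 0.0, 'joint_pos': array([ 1.55061084e+00,  3.85564359e-01,  6.65451994e-03, -4.84433814e-04,
       -1.19397919e+00, -2.58600610e-01]), 'joint_velocities': array([-0.00036419, -0.00152814,  0.00040932, -0.00286241, -0.0011334 ,
       -0.00027164]), 'joint_torque': array([ 3.24326093e-04, -3.92286694e+01,  1.88403279e+01,  4.18608114e+00,
       -4.68946091e-03, -2.16077694e-06]), 'ee_pos': array([171.81806554, 600.33254731, 230.23024746]), 'orientation': array([[ 9.61341026e-01, -2.75360107e-01, -4.92592873e-04],
       [-2.75360529e-01, -9.61338775e-01, -2.08314099e-03],
       [ 1.00065296e-04,  2.13824953e-03, -9.99997709e-01]]), 'ft_force': array([-0.45525202,  0.39689468,  0.26661034]), 'ft_torque': array([ 0.00522812, -0.05026408,  0.04877805]), 'opening': 85.36332193844338}
scene {'vertical_fov': 53.32431502730613, 'cx': 252.33309169532546, 'cy': 190.07587403757225, 'rvec': array([ 1.79136447,  1.61390959, -0.75355746]), 'tvec': array([   3.88817951, -278.75657802, 1787.8043693 ])}
top {'vertical_fov': 49.55324096753458, 'cx': 258.45698190108743, 'cy': 193.30471828111183, 'rvec': array([ 2.13961084, -2.17890657,  0.15922773]), 'tvec': array([ -65.65326213,  529.71598431, 1384.11454844])}
wrist {'vertical_fov': 65.29106894108838, 'cx': 258.50530703834477, 'cy': 187.81580435525515, 'rvec': array([-1.77099407,  2.35024015,  0.35198997]), 'tvec': array([624.77963526, -37.05939996, 378.0200925 ])}
```

View pics/scene0.png

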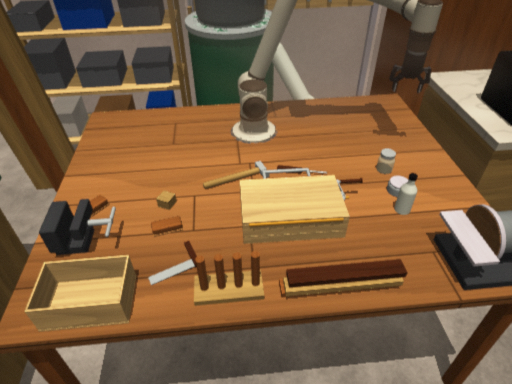

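View pics/top0.png

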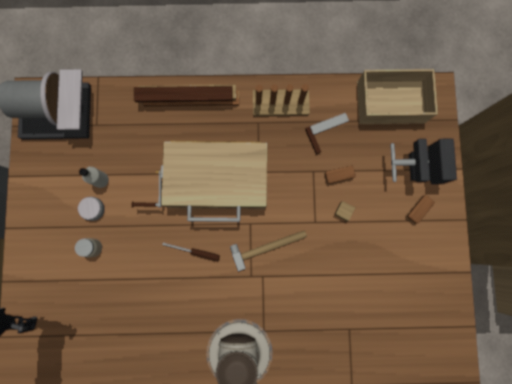

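View pics/wrist0.png

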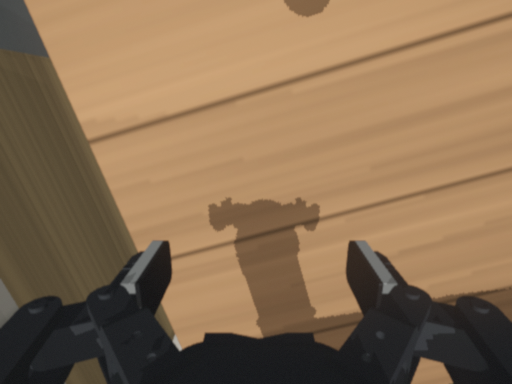

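The scene and top views show the chest with its lid at top px (215,175). The bar is at (214,219), and the stay's grip is on the left at (145,205). There are two brown blocks, at (340,175) and (421,209), with the offcut at (345,211). I'll measure these next.

```bash
cat > h.py <<'E'
import numpy as np, cv2
from cell import bot
def cam(n):
    c=bot.camera_info(n); f=192/np.tan(np.radians(c['vertical_fov'])/2)
    K=np.array([[f,0,c['cx']],[0,f,c['cy']],[0,0,1]]); R,_=cv2.Rodrigues(c['rvec']); return K,R,np.array(c['tvec'])
def onplane(C,uv,z):
    K,R,t=C; o=-R.T@t; uv=np.atleast_2d(uv).astype(float)
    d=(R.T@np.linalg.inv(K)@np.c_[uv,np.ones(len(uv))].T).T
    return o+d*((z-o[2])/d[:,2])[:,None]
def proj(C,P):
    K,R,t=C; q=(K@(R@np.atleast_2d(P).T+t[:,None])).T; return q[:,:2]/q[:,2:]
E
python3 - <<'E'
from h import *
C=cam("top"); im=cv2.imread("pics/top0.png"); print(C[0][0,0], -C[1].T@C[2])
hsv=cv2.cvtColor(im,cv2.COLOR_BGR2HSV)
for p in [(340,175),(421,209),(345,211),(200,160),(230,218),(205,219),(145,205),(300,180),(161,190)]:
    print(p,im[p[1],p[0]],hsv[p[1],p[0]])
cv2.imwrite("pics/topc.png",cv2.resize(im[125:285,60:260],None,fx=4,fy=4,interpolation=cv2.INTER_CUBIC)[:600])
cv2.imwrite("pics/topb.png",cv2.resize(im[150:240,300:450],None,fx=5,fy=5,interpolation=cv2.INTER_CUBIC))
E
```

```text
415.9717614491498 [ 340.61413074  -53.12747275 1442.85894794]
(340, 175) [ 54  82 121] [ 13 141 121]
(421, 209) [ 52  81 118] [ 13 143 118]
(345, 211) [ 87 123 144] [ 19 101 144]
(200, 160) [115 149 169] [ 19  81 169]
(230, 218) [117 126 135] [ 15  34 135]
(205, 219) [136 139 140] [ 23   7 140]
(145, 205) [29 43 68] [ 11 146  68]
(300, 180) [ 67  96 131] [ 14 125 131]
(161, 190) [ 94 111 122] [ 18  59 122]
```

View pics/topc.png

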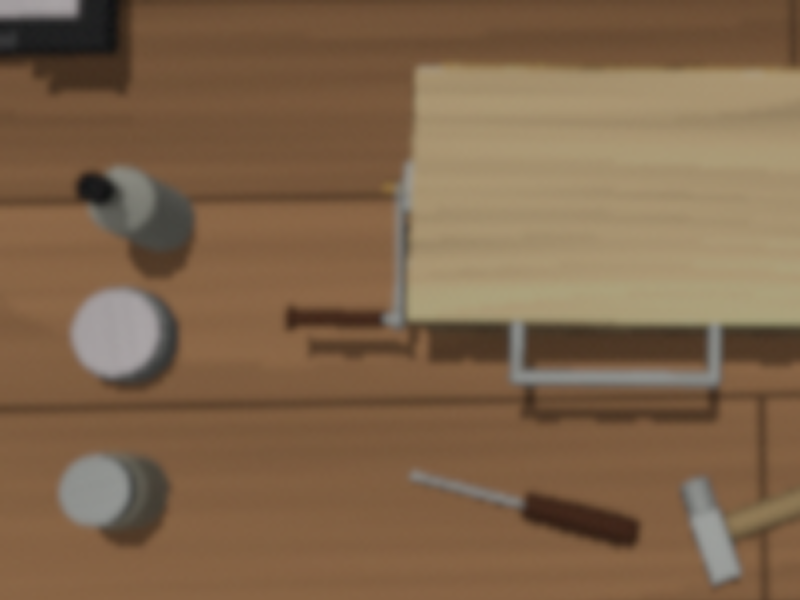

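View pics/topb.png

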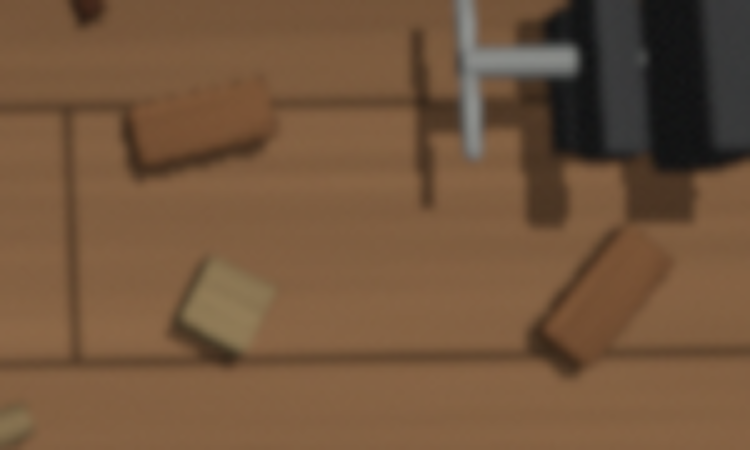

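```bash
python3 - <<'E'
from h import *
np.set_printoptions(precision=1,suppress=True)
C=cam("top"); im=cv2.imread("pics/top0.png"); hsv=cv2.cvtColor(im,cv2.COLOR_BGR2HSV)
m=((hsv[...,1]<100)&(hsv[...,2]>140)&(hsv[...,0]>15)).astype(np.uint8)
m[:, :150]=0; m[:,285:]=0; m[:130]=0; m[230:]=0
m=cv2.morphologyEx(m,cv2.MORPH_OPEN,np.ones((7,7)))
c=max(cv2.findContours(m,cv2.RETR_EXTERNAL,cv2.CHAIN_APPROX_NONE)[0],key=cv2.contourArea)
w=onplane(C,c[:,0,:],102)[:,:2].astype(np.float32)
print("lid",cv2.minAreaRect(w)); print(cv2.boxPoints(cv2.minAreaRect(w)))
A=np.array([(130,108),(262,78),(275,130),(140,165)])/5+(300,150)
B=np.array([(627,225),(675,262),(583,365),(540,325)])/5+(300,150)
O=np.array([(210,255),(276,290),(245,355),(178,320)])/5+(300,150)
for n,q,z in (("A",A,32),("B",B,32),("off",O,40)):
    p=onplane(C,q,z);print(n,p.mean(0),np.linalg.norm(p.mean(0)[:2]),cv2.minAreaRect(p[:,:2].astype(np.float32)),p[:,:2].tolist())
def cr(q):return np.array(q)/4+(60,125)
print("bar",onplane(C,cr([(517,379),(715,379)]),96))
print("grip",onplane(C,cr([(288,318),(385,319)]),70))
print("lidcorn",onplane(C,cr([(415,65),(407,322)]),102))
print("jar,wax,glue",onplane(C,cr([(95,490)]),85),onplane(C,cr([(115,333)]),45),onplane(C,cr([(95,187)]),160))
print("driver",onplane(C,cr([(412,475),(637,535)]),10)); print("hammer",onplane(C,cr([(695,480),(725,580)]),20),onplane(C,[(306,235)],15))
print(C[1],)
E
```

```text
lid ((587.9374389648438, 69.64703369140625), (341.23187255859375, 208.02008056640625), 88.31951904296875)
[[ 479.   -97.8]
 [ 686.9 -103.9]
 [ 696.9  237.1]
 [ 489.   243.2]]
A [ 591.1 -359.4   32. ] 691.8268899707323 ((590.3200073242188, -358.9302062988281), (40.17771530151367, 97.6503677368164), 11.953092575073242) [[600.5054860637613, -310.04713748692495], [620.0854944765013, -402.5361701449596], [583.4155460902783, -409.74397630434055], [560.5545262193725, -315.324328357421]]
B [ 465.7 -631.6   32. ] 784.7626787064191 ((466.5061340332031, -631.8626708984375), (40.622535705566406, 97.43316650390625), 45.4277458190918) [[513.1080559548759, -649.2614833449978], [486.95556295438155, -680.5214284167834], [417.54747427028946, -612.1420411428983], [445.3567377060432, -584.5330917366781]]
off [ 462.2 -369.2   40. ] 591.5965016727401 ((462.2893981933594, -369.3417663574219), (51.159610748291016, 49.942710876464844), 61.07587432861328) [[496.5175487130587, -359.03019294725334], [471.8100822695642, -402.895813086137], [428.0612584480002, -379.65335474935614], [452.5935729734516, -335.25732158431697]]
bar [[438.  151.   96. ]
 [435.1  -8.9  96. ]]
grip [[493.8 343.9  70. ]
 [491.5 264.   70. ]]
lidcorn [[698.1 234.7 102. ]
 [485.3 238.8 102. ]]
jar,wax,glue [[355.6 491.3  85. ]] [[486.5 495.4  45. ]] [[589.  469.7 160. ]]
driver [[364.  253.1  10. ]
 [309.7  61.9  10. ]]
hammer [[355.1  11.7  20. ]
 [271.1 -12.6  20. ]] [[ 384.4 -235.6   15. ]]
[[-0.  -1.   0. ]
 [-1.   0.  -0.1]
 [ 0.1 -0.  -1. ]]
```

Checks against the given sizes:
- **Lid:** it measures 341x208, which fits. The chest centre is about (588, 70) with a yaw of -1.7°.
- **Bar:** about (437, 72, 96).
- **Block:** block A, about (590, -359), is 692 from the base against 785 for B, so A is the one to take.
- **Folded grip:** about (493, 304, 70).

Next I'll move above the bar.

Request:
carry_out([
  [-0.05, [4, -8, 0], [0, 0, -8.5]],
  [-0.05, [8, -15.5, 0], [0, 0, -17]],
  [-0.05, [10, -20, 0], [0, 0, -25.5]],
  [-0.05, [12, -24, 0], [0, 0, -34]],
  [-0.05, [14, -28, 0], [0, 0, -42.5]],
], force=40)

```text
t: 0.65
ee_pos: [284.3, 375.2, 231.1]
orientation: [[0.518, -0.855, -0.0], [-0.855, -0.518, -0.0], [0.0, 0.0, -1.0]]
ft_force: [2.3, -0.4, 1.0]
opening: 40.5
```

Request:
carry_out([
  [-0.05, [2, -4, -0.5], [0, 0, -8.3]],
  [-0.05, [4.3, -8.5, -1.5], [0, 0, -16.6]],
  [-0.05, [6.5, -13, -2.5], [0, 0, -25]],
  [-0.05, [8.5, -17, -3.5], [0, 0, -32.9]],
  [-0.05, [10.5, -21, -4], [0, 0, -32.9]],
])

```text
t: 1.15
ee_pos: [388.8, 165.0, 190.6]
orientation: [[-0.026, -1.0, -0.001], [-1.0, 0.026, -0.001], [0.001, 0.001, -1.0]]
ft_force: [1.1, 0.6, -0.5]
opening: 40.6
```

Request:
carry_out([
  [-0.05, [2, -4, 0], [0, 0, 0]],
  [-0.05, [4, -8, 0], [0, 0, 0]],
  [-0.05, [4.8, -9.4, 0], [0, 0, 0]],
  [-0.05, [4.8, -9.4, 0], [0, 0, 0]],
])

```text
t: 1.55
ee_pos: [437.4, 71.5, 191.0]
orientation: [[-0.028, -1.0, -0.001], [-1.0, 0.028, -0.0], [0.0, 0.001, -1.0]]
ft_force: [-0.9, -0.3, -0.5]
opening: 40.6
```

```bash
python3 - <<'E'
from h import *
im=bot.read_camera("wrist"); cv2.imwrite("pics/w1.png",im); C=cam("wrist")
print(proj(C,[[438,151,96],[435,-9,96],[436.5,72,96],[437,72,90]]).round())
E
```

```text
[[261. 272.]
 [259.  86.]
 [260. 189.]
 [260. 187.]]
```

View pics/w1.png

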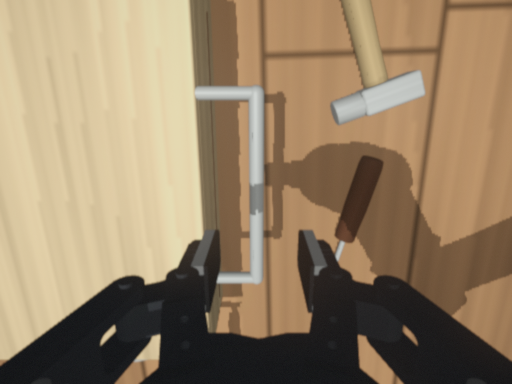

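The wrist view shows the bar running along px x≈257, rows 92–277, centred between the fingers at px 205 and 310. It agrees with the projection at 260. I'll lower and grip.

Request:
carry_out([
  [-0.05, [0.1, 0, -4], [0, 0, 0]],
  [-0.05, [0.1, 0, -8], [0, 0, 0]],
  [-0.05, [0.1, 0, -11], [0, 0, 0]],
  [-0.05, [0.1, 0, -11.4], [0, 0, 0]],
  [-0.05, [0.1, 0, -11.4], [0, 0, 0]],
])

```text
t: 2.1
ee_pos: [437.7, 74.0, 77.2]
orientation: [[-0.022, -1.0, -0.001], [-1.0, 0.022, -0.001], [0.001, 0.001, -1.0]]
ft_force: [0.2, -0.1, 0.4]
opening: 40.6
```

Request:
carry_out([
  [-1, [0, 0, 0], [0, 0, 0]],
  [-1, [0, 0, 0], [0, 0, 0]],
  [-1, [0, 0, 0], [0, 0, 0]],
  [-1, [0, 0, 0], [0, 0, 0]],
  [-1, [0, 0, 0], [0, 0, 0]],
], force=30)

```text
t: 2.6
ee_pos: [439.6, 74.2, 79.0]
orientation: [[-0.023, -1.0, 0.004], [-1.0, 0.023, 0.002], [-0.002, -0.004, -1.0]]
ft_force: [0.3, 1.7, 6.7]
opening: 10.8
```

```bash
python3 - <<'E'
import numpy as np
r,o=25.507,.0235
for t in list(np.arange(0,1.2,.08))+list(np.arange(1.2,1.6,.02)):
    dx=r*(np.cos(o)-np.cos(t+o)); print(round(t,2),round(dx,2),round(-.028*dx,2),round(r*(np.sin(t+o)-np.sin(o)),2))
E
```

```text
0.0 0.0 -0.0 0.0
0.08 0.13 -0.0 2.04
0.16 0.42 -0.01 4.05
0.24 0.87 -0.02 6.04
0.32 1.48 -0.04 7.99
0.4 2.25 -0.06 9.88
0.48 3.16 -0.09 11.71
0.56 4.21 -0.12 13.45
0.64 5.4 -0.15 15.11
0.72 6.72 -0.19 16.67
0.8 8.16 -0.23 18.11
0.88 9.71 -0.27 19.44
0.96 11.37 -0.32 20.63
1.04 13.11 -0.37 21.7
1.12 14.93 -0.42 22.61
1.2 16.82 -0.47 23.38
1.22 17.3 -0.48 23.55
1.24 17.78 -0.5 23.71
1.26 18.27 -0.51 23.86
1.28 18.76 -0.53 24.0
1.3 19.26 -0.54 24.13
1.32 19.75 -0.55 24.25
1.34 20.25 -0.57 24.36
1.36 20.75 -0.58 24.46
1.38 21.25 -0.6 24.55
1.4 21.76 -0.61 24.63
1.42 22.26 -0.62 24.7
1.44 22.77 -0.64 24.76
1.46 23.28 -0.65 24.81
1.48 23.78 -0.67 24.85
1.5 24.29 -0.68 24.88
1.52 24.8 -0.69 24.9
1.54 25.31 -0.71 24.91
1.56 25.82 -0.72 24.91
1.58 26.33 -0.74 24.89
1.6 26.84 -0.75 24.87
```

Request:
carry_out([
  [-1, [0.1, 0, 1.2], [0, 0, 0]],
  [-1, [0.3, 0, 2.6], [0, 0, 0]],
  [-1, [0.5, 0, 4.2], [0, 0, 0]],
  [-1, [1.0, 0, 6.2], [0, 0, 0]],
  [-1, [1.6, 0, 8.2], [0, 0, 0]],
])

```text
t: 3.1
ee_pos: [453.9, 73.8, 159.6]
orientation: [[-0.025, -1.0, 0.0], [-1.0, 0.025, 0.001], [-0.001, -0.0, -1.0]]
ft_force: [4.9, 0.7, -6.4]
opening: 10.9
```

Request:
carry_out([
  [-1, [0.77, -0.02, 1.89], [0, 0, 0]],
  [-1, [1.68, -0.05, 3.72], [0, 0, 0]],
  [-1, [2.73, -0.08, 5.46], [0, 0, 0]],
  [-1, [3.92, -0.11, 7.12], [0, 0, 0]],
  [-1, [5.24, -0.15, 8.68], [0, 0, 0]],
])

```text
t: 3.6
ee_pos: [503.2, 72.3, 245.6]
orientation: [[-0.025, -1.0, -0.008], [-1.0, 0.025, 0.001], [-0.001, 0.008, -1.0]]
ft_force: [-7.4, 4.9, 0.8]
opening: 10.6
```

Request:
carry_out([
  [-1, [1.44, -0.04, 1.44], [0, 0, 0]],
  [-1, [2.99, -0.08, 2.77], [0, 0, 0]],
  [-1, [4.65, -0.13, 3.96], [0, 0, 0]],
  [-1, [6.39, -0.18, 5.03], [0, 0, 0]],
  [-1, [8.21, -0.23, 5.94], [0, 0, 0]],
])

```text
t: 4.1
ee_pos: [587.0, 69.9, 307.9]
orientation: [[-0.023, -1.0, -0.002], [-1.0, 0.023, 0.001], [-0.001, 0.002, -1.0]]
ft_force: [-4.8, 3.4, 6.9]
opening: 11.0
```

Request:
carry_out([
  [-1, [0.94, -0.03, 0.4], [0, 0, 0]],
  [-1, [1.5, -0.04, 0.65], [0, 0, 0]],
  [-1, [1.89, -0.05, 0.77], [0, 0, 0]],
  [-1, [2.37, -0.06, 0.94], [0, 0, 0]],
  [-1, [2.37, -0.06, 0.94], [0, 0, 0]],
])

```text
t: 4.6
ee_pos: [611.8, 69.2, 317.2]
orientation: [[-0.024, -1.0, 0.001], [-1.0, 0.024, 0.001], [-0.001, -0.001, -1.0]]
ft_force: [-2.1, 1.6, 8.6]
opening: 10.6
```

Request:
carry_out([
  [-1, [0.25, -0.01, 0.08], [0, 0, 0]],
  [-1, [0.48, -0.01, 0.16], [0, 0, 0]],
  [-1, [0.48, -0.01, 0.16], [0, 0, 0]],
])

```text
t: 4.9
ee_pos: [616.4, 69.1, 318.6]
orientation: [[-0.024, -1.0, 0.001], [-1.0, 0.024, 0.001], [-0.001, -0.001, -1.0]]
ft_force: [-2.7, 1.6, 6.8]
opening: 10.6
```

Request:
carry_out([
  [-1, [0.25, -0.01, 0.2], [0, 0, 0]],
  [-1, [0.49, -0.01, 0.3], [0, 0, 0]],
  [-1, [0.75, -0.02, 0.38], [0, 0, 0]],
  [-1, [0.75, -0.02, 0.38], [0, 0, 0]],
])

```text
t: 5.3
ee_pos: [625.0, 68.8, 321.0]
orientation: [[-0.024, -1.0, 0.001], [-1.0, 0.024, 0.0], [-0.0, -0.001, -1.0]]
ft_force: [-2.1, 0.9, 5.5]
opening: 10.7
```

Request:
carry_out([
  [-1, [0.25, -0.01, 0.07], [0, 0, 0]],
  [-1, [0.5, -0.01, 0.14], [0, 0, 0]],
  [-1, [0.5, -0.01, 0.14], [0, 0, 0]],
])

```text
t: 5.6
ee_pos: [630.3, 68.7, 322.3]
orientation: [[-0.024, -1.0, 0.002], [-1.0, 0.024, 0.0], [-0.0, -0.002, -1.0]]
ft_force: [-1.9, 2.3, 5.5]
opening: 10.9
```

Request:
carry_out([
  [-1, [0.25, -0.01, 0.07], [0, 0, 0]],
  [-1, [0.5, -0.01, 0.13], [0, 0, 0]],
  [-1, [0.5, -0.01, 0.13], [0, 0, 0]],
])

```text
t: 5.9
ee_pos: [635.4, 68.5, 323.6]
orientation: [[-0.024, -1.0, 0.002], [-1.0, 0.024, 0.0], [-0.0, -0.002, -1.0]]
ft_force: [-0.8, 2.7, 5.8]
opening: 10.4
```

Request:
carry_out([
  [-1, [0.25, -0.01, 0.06], [0, 0, 0]],
  [-1, [0.5, -0.01, 0.12], [0, 0, 0]],
  [-1, [0.5, -0.01, 0.12], [0, 0, 0]],
])

```text
t: 6.2
ee_pos: [639.7, 68.4, 324.4]
orientation: [[-0.024, -1.0, -0.0], [-1.0, 0.024, -0.0], [0.0, 0.0, -1.0]]
ft_force: [-1.6, 2.7, 5.0]
opening: 10.6
```

Request:
carry_out([
  [-1, [0.25, -0.01, 0.05], [0, 0, 0]],
  [-1, [0.5, -0.01, 0.1], [0, 0, 0]],
  [-1, [0.5, -0.01, 0.1], [0, 0, 0]],
])

```text
t: 6.5
ee_pos: [643.0, 68.3, 325.1]
orientation: [[-0.024, -1.0, -0.005], [-1.0, 0.024, -0.0], [0.0, 0.005, -1.0]]
ft_force: [-6.5, 3.8, 6.5]
opening: 10.9
```

The stop is being felt: fx has stepped to -6.5 and x now lags the command. I'll check the stay.

```bash
python3 - <<'E'
from h import *
print(bot.get_obs()['ft_force'])
im=bot.read_camera("scene"); cv2.imwrite("pics/s2.png",cv2.resize(im[80:260,200:440],None,fx=3.3,fy=3.3,interpolation=cv2.INTER_CUBIC))
im=bot.read_camera("top"); cv2.imwrite("pics/t2.png",im); cv2.imwrite("pics/t2c.png",cv2.resize(im[125:265,100:300],None,fx=4,fy=4,interpolation=cv2.INTER_CUBIC))
print(bot.get_obs()['ft_force'],bot.get_obs()['ee_pos'])
E
```

```text
[-6.51173598  3.76967403  6.54828352]
[-5.96929286  3.26213322  6.64422435] [642.88422452  68.28893124 325.08224614]
```

View pics/s2.png

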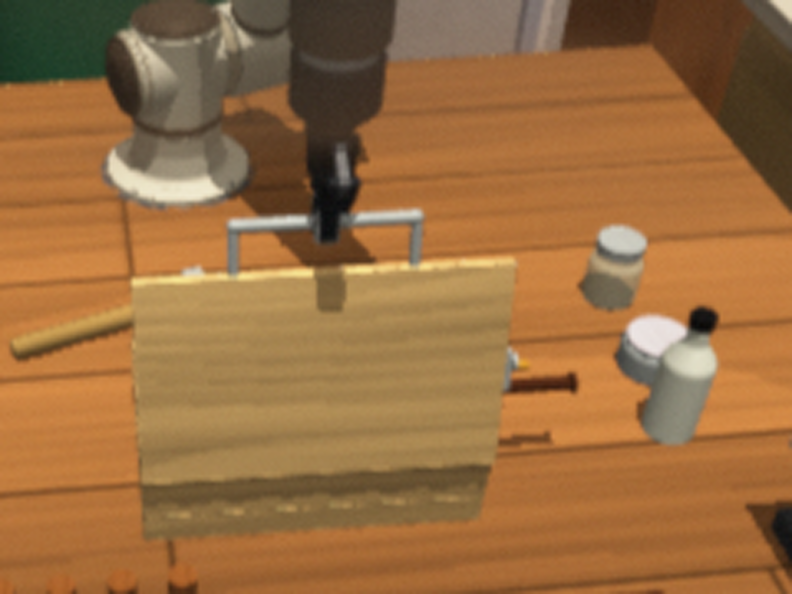

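View pics/t2c.png

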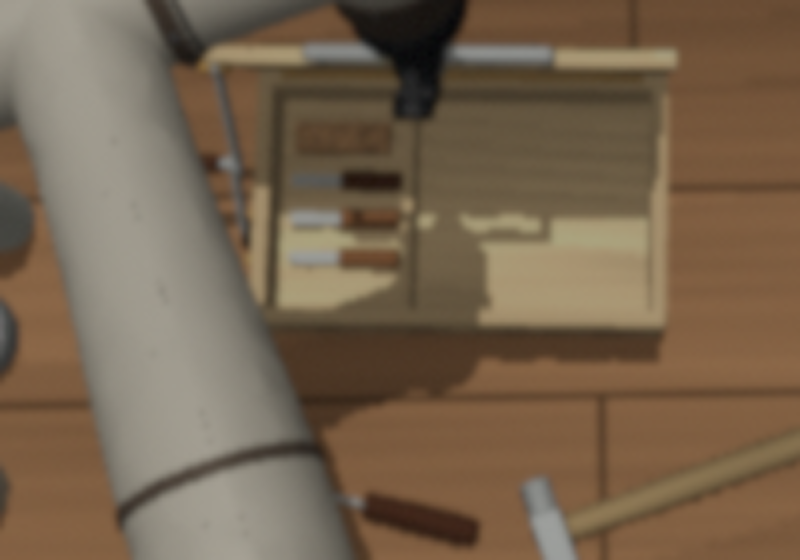

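The stay looks near straight in the top view, with its links running from (247,240) through (230,163) to (215,60). I'll nudge slightly, then ease back and feel for the lock.

Request:
carry_out([
  [-1, [0.15, 0, 0.02], [0, 0, 0]],
  [-1, [0.15, 0, 0.02], [0, 0, 0]],
  [-1, [0.15, 0, 0.02], [0, 0, 0]],
])

```text
t: 6.9
ee_pos: [643.8, 68.3, 325.3]
orientation: [[-0.024, -1.0, -0.006], [-1.0, 0.024, -0.001], [0.001, 0.006, -1.0]]
ft_force: [-6.6, 3.2, 6.6]
opening: 10.6
```

Request:
carry_out([
  [-1, [-0.2, 0, -0.04], [0, 0, 0]],
  [-1, [-0.4, 0.01, -0.08], [0, 0, 0]],
  [-1, [-0.4, 0.01, -0.08], [0, 0, 0]],
])

```text
t: 7.2
ee_pos: [640.9, 68.4, 324.6]
orientation: [[-0.024, -1.0, -0.002], [-1.0, 0.024, -0.0], [0.0, 0.002, -1.0]]
ft_force: [-4.2, 3.8, 5.6]
opening: 10.5
```

Request:
carry_out([
  [-1, [-0.2, 0, -0.05], [0, 0, 0]],
  [-1, [-0.4, 0.01, -0.1], [0, 0, 0]],
  [-1, [-0.4, 0.01, -0.1], [0, 0, 0]],
])

```text
t: 7.5
ee_pos: [638.4, 68.4, 324.1]
orientation: [[-0.024, -1.0, 0.001], [-1.0, 0.024, 0.0], [-0.0, -0.001, -1.0]]
ft_force: [-0.4, 2.2, 6.3]
opening: 10.9
```

Request:
carry_out([
  [-1, [-0.2, 0, -0.05], [0, 0, 0]],
  [-1, [-0.4, 0.01, -0.1], [0, 0, 0]],
  [-1, [-0.4, 0.01, -0.1], [0, 0, 0]],
])

```text
t: 7.8
ee_pos: [635.7, 68.5, 323.5]
orientation: [[-0.024, -1.0, 0.005], [-1.0, 0.024, 0.0], [-0.0, -0.005, -1.0]]
ft_force: [4.0, 2.1, 5.3]
opening: 10.8
```

The force now rises at about 1.6 N/mm against lowering, which matches the bush stiffness, so the stay is locked. I'll return to neutral and open.

Request:
carry_out([
  [-1, [0.2, 0, 0.05], [0, 0, 0]],
  [-1, [0.35, -0.01, 0.1], [0, 0, 0]],
  [0, [0.35, -0.01, 0.1], [0, 0, 0]],
  [0, [0.35, -0.01, 0.1], [0, 0, 0]],
  [0, [0.35, -0.01, 0.1], [0, 0, 0]],
])

```text
t: 8.3
ee_pos: [636.8, 68.0, 322.1]
orientation: [[-0.024, -1.0, -0.003], [-1.0, 0.024, -0.001], [0.001, 0.003, -1.0]]
ft_force: [-0.1, -0.0, 0.1]
opening: 42.6
```

Request:
carry_out([
  [0, [0, 0, 3], [0, 0, 0]],
  [0, [0, 0, 6], [0, 0, 0]],
  [0, [0, -2, 9], [0, 0, 0]],
  [0, [-1, -6, 9.5], [0, 0, 0]],
  [0, [-2, -11, 9.5], [0, 0, 8]],
])

```text
t: 8.8
ee_pos: [617.6, -40.6, 419.4]
orientation: [[0.121, -0.993, 0.001], [-0.993, -0.121, 0.0], [-0.0, -0.001, -1.0]]
ft_force: [0.7, -0.3, -0.2]
opening: 42.7
```

Request:
carry_out([
  [0.6, [-0.5, -5, 0], [0, 0, 5.2]],
  [0.6, [-1, -10, -1], [0, 0, 5.2]],
  [0.6, [-1.5, -15, -3], [0, 0, 5.2]],
  [0.6, [-2, -19, -6], [0, 0, 5.2]],
  [0.6, [-2.3, -22.5, -9.5], [0, 0, 5.2]],
])

```text
t: 9.3
ee_pos: [594.2, -264.3, 326.9]
orientation: [[0.204, -0.979, 0.001], [-0.979, -0.204, -0.001], [0.001, -0.001, -1.0]]
ft_force: [1.4, 0.9, -0.6]
opening: 68.1
```

Request:
carry_out([
  [0.6, [-0.2, -3, -4], [0, 0, 0]],
  [0.6, [-0.4, -6, -8], [0, 0, 0]],
  [0.6, [-0.5, -9.3, -11], [0, 0, 0]],
  [0.6, [-0.5, -9.3, -13.5], [0, 0, 0]],
  [0.6, [-0.5, -9.3, -13.5], [0, 0, 0]],
])

```text
t: 9.8
ee_pos: [586.7, -354.8, 186.1]
orientation: [[0.202, -0.979, -0.011], [-0.979, -0.202, 0.005], [-0.007, 0.009, -1.0]]
ft_force: [-0.1, 0.2, -0.6]
opening: 68.5
```

```bash
python3 - <<'E'
from h import *
o=bot.get_obs(); print(o['ee_pos'],o['orientation'])
C=cam("wrist"); im=bot.read_camera("wrist"); cv2.imwrite("pics/w3.png",im)
im=bot.read_camera("scene"); cv2.imwrite("pics/s3.png",im)
E
```

```text
[ 586.72763136 -354.76698226  186.14141937] [[ 0.20234591 -0.97925701 -0.0105752 ]
 [-0.97928869 -0.20240668  0.00502063]
 [-0.00705698  0.00934027 -0.99993148]]
```

View pics/w3.png

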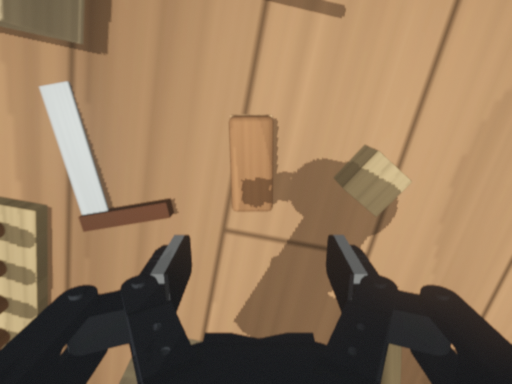

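View pics/s3.png

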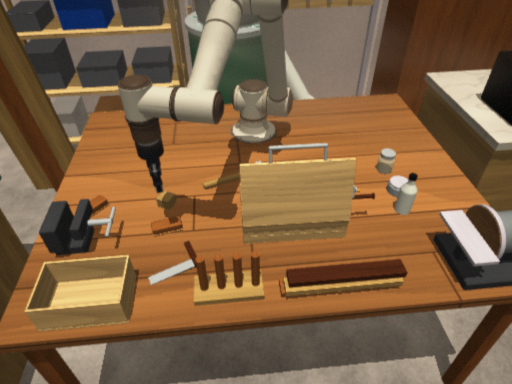

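The lid stands held with nothing touching it. The block's top in the wrist view has corners at about (231,115), (272,115), (273,210) and (234,211).

```bash
python3 - <<'E'
from h import *
np.set_printoptions(precision=2,suppress=True)
C=cam("wrist"); print(bot.get_obs()['ee_pos'])
im=cv2.imread("pics/w3.png");hsv=cv2.cvtColor(im,cv2.COLOR_BGR2HSV)
print(hsv[150,250],hsv[150,210],hsv[205,255])
p=onplane(C,[(231,115),(272,115),(273,210),(234,211)],32); print(p,p.mean(0))
print("long", p[0]-p[3], p[1]-p[2],np.degrees(np.arctan2(*(p[2]+p[3]-p[0]-p[1])[[1,0]])), cv2.minAreaRect(p[:,:2].astype(np.float32)))
E
```

```text
[ 589.84 -355.06  192.18]
[ 15 122 190] [ 15 106 192] [ 14 131 125]
[[ 628.77 -404.94   32.  ]
 [ 589.34 -413.19   32.  ]
 [ 566.5  -315.82   32.  ]
 [ 607.56 -306.05   32.  ]] [ 598.04 -360.     32.  ]
long [ 21.22 -98.89   0.  ] [ 22.84 -97.37   0.  ] 102.65214906426567 ((597.5386962890625, -359.9171142578125), (42.193084716796875, 101.1393814086914), 12.109682083129883)
```

```bash
python3 - <<'E'
from h import *
np.set_printoptions(precision=2,suppress=True)
o=bot.get_obs(); print(o['ee_pos'],o['orientation'])
C=cam("wrist"); im=bot.read_camera("wrist"); cv2.imwrite("pics/w4.png",im[80:260,180:440].repeat(3,0).repeat(3,1))
print(bot.get_obs()['ee_pos'])
E
```

```text
[ 589.84 -355.06  192.18] [[ 0.21 -0.98 -0.  ]
 [-0.98 -0.21 -0.  ]
 [ 0.    0.   -1.  ]]
[ 590.67 -354.95  193.74]
```

View pics/w4.png

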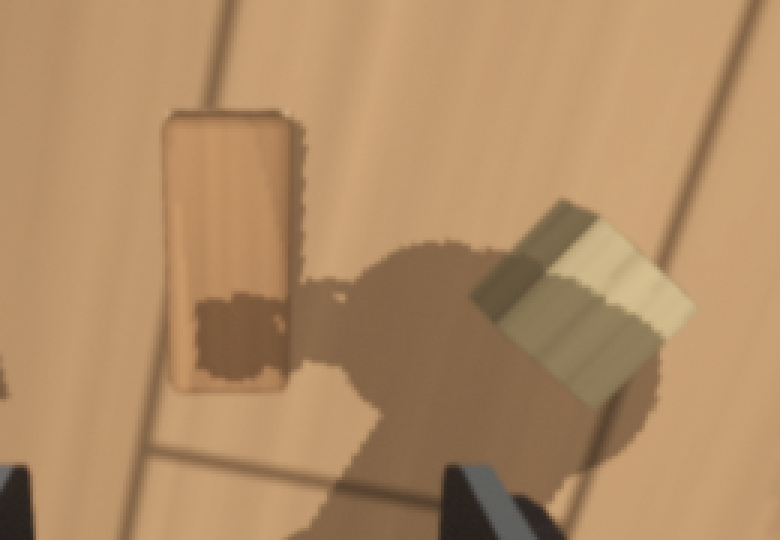

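```bash
python3 - <<'E'
from h import *
np.set_printoptions(precision=2,suppress=True)
o=bot.get_obs(); print(o['ee_pos'])
p=onplane(cam("wrist"),[(235,119.3),(276.3,119.3),(276.3,210),(237.3,210)],32); print(p.mean(0),cv2.minAreaRect(p[:,:2].astype(np.float32)),p[0]-p[3],p[1]-p[2])
E
```

```text
[ 590.67 -354.95  193.74]
[ 595.17 -358.79   32.  ] ((594.8296508789062, -358.8673095703125), (42.36897277832031, 96.41069793701172), 12.025213241577148) [ 20.07 -94.21   0.  ] [ 21.43 -93.89   0.  ]
```

Request:
carry_out([
  [0.5, [0.3, -0.4, -5], [0, 0, 0.3]],
  [0.5, [0.3, -0.4, -10], [0, 0, 0.3]],
  [0.5, [0.3, -0.4, -14], [0, 0, 0.3]],
  [0.5, [0.3, -0.4, -17], [0, 0, 0.3]],
  [0.5, [0.3, -0.4, -18], [0, 0, 0.3]],
])

```text
t: 10.45
ee_pos: [592.5, -357.7, 10.6]
orientation: [[0.211, -0.977, -0.003], [-0.977, -0.211, 0.001], [-0.002, 0.002, -1.0]]
ft_force: [-0.5, 0.1, 0.1]
opening: 64.2
```

Request:
carry_out([
  [0.5, [0, 0, -0.6], [0, 0, 0]],
  [0.5, [0, 0, -0.8], [0, 0, 0]],
  [0.5, [0, 0, -0.8], [0, 0, 0]],
])

```text
t: 10.75
ee_pos: [594.4, -359.3, 6.4]
orientation: [[0.211, -0.978, 0.003], [-0.978, -0.211, -0.001], [0.002, -0.003, -1.0]]
ft_force: [-0.0, 0.1, -0.2]
opening: 63.9
```

Request:
carry_out([
  [-0.8, [0, 0, 0], [0, 0, 0]],
  [-0.8, [0, 0, 0], [0, 0, 0]],
  [-0.8, [0, 0, 0], [0, 0, 0]],
  [-0.8, [0, 0, 0], [0, 0, 0]],
  [-0.8, [0, 0, 0], [0, 0, 0]],
], force=40)

```text
t: 11.25
ee_pos: [594.0, -359.4, 6.1]
orientation: [[0.211, -0.978, 0.003], [-0.978, -0.211, -0.001], [0.002, -0.002, -1.0]]
ft_force: [0.3, 1.3, 4.8]
opening: 43.2
```

Request:
carry_out([
  [-0.8, [0, 0, 2], [0, 0, 0]],
  [-0.8, [0, 0, 5], [0, 0, 0]],
  [-0.8, [-0.5, 1, 9], [0, 0, 0]],
  [-0.8, [-1.5, 4, 12.5], [0, 0, -3]],
  [-0.8, [-2.5, 8, 14.5], [0, 0, -7]],
])

```text
t: 11.75
ee_pos: [568.5, -279.7, 151.8]
orientation: [[0.084, -0.996, 0.004], [-0.996, -0.084, -0.001], [0.002, -0.004, -1.0]]
ft_force: [1.2, 0.9, -0.9]
opening: 43.3
```

Request:
carry_out([
  [-0.8, [-1, 4.5, 0.5], [0, 0, -4]],
  [-0.8, [-2, 9, 1], [0, 0, -6.8]],
  [-0.8, [-2.1, 13.5, 1], [0, 0, -6.8]],
  [-0.8, [-2.1, 18, 1], [0, 0, -6.8]],
  [-0.8, [-2.1, 22.5, 1], [0, 0, -6.8]],
])

```text
t: 12.25
ee_pos: [546.1, -52.2, 159.0]
orientation: [[-0.03, -1.0, -0.0], [-1.0, 0.03, 0.0], [-0.0, 0.0, -1.0]]
ft_force: [0.8, -0.0, -1.4]
opening: 43.4
```

Request:
carry_out([
  [-0.8, [0, 3.5, 0], [0, 0, 0]],
  [-0.8, [0, 5.6, 0], [0, 0, 0]],
  [-0.8, [0, 6.6, 0], [0, 0, 0]],
  [-0.8, [0, 6.6, 0], [0, 0, 0]],
])

```text
t: 12.65
ee_pos: [546.7, 12.8, 158.9]
orientation: [[-0.028, -1.0, -0.001], [-1.0, 0.028, 0.0], [-0.0, 0.001, -1.0]]
ft_force: [-0.4, -0.3, -1.5]
opening: 43.2
```

```bash
python3 - <<'E'
from h import *
print(bot.get_obs()['ee_pos'])
C=cam("wrist"); im=bot.read_camera("wrist"); cv2.imwrite("pics/w5.png",im)
# chest-frame outlines predicted
a=-.0265; c=np.array([589,69.5])
def W(x,y,z): return [c[0]+x*np.cos(a)-y*np.sin(a), c[1]+x*np.sin(a)+y*np.cos(a), z]
print(proj(C,[W(-105,-170,90),W(-93,-158,90),W(-93,41,75),W(-40,-58,35)]).round())
im=bot.read_camera("top"); cv2.imwrite("pics/t5.png",cv2.resize(im[120:270,120:320],None,fx=4,fy=4,interpolation=cv2.INTER_CUBIC))
o=bot.get_obs();print(o['ee_pos'],o['orientation'],o['opening'],o['ft_force'])
E
```

```text
[546.67025173  12.83875119 158.89417906]
[[360.  34.]
 [340.  55.]
 [318. 299.]
 [259. 180.]]
[546.67168783  11.39076152 158.90749138] [[-2.98238103e-02 -9.99554870e-01 -7.76592458e-04]
 [-9.99555141e-01  2.98239903e-02 -2.21217703e-04]
 [ 2.44280318e-04  7.69649429e-04 -9.99999674e-01]] 42.853753375704905 [-0.14402369 -0.27697132 -1.76083345]
```

View pics/w5.png

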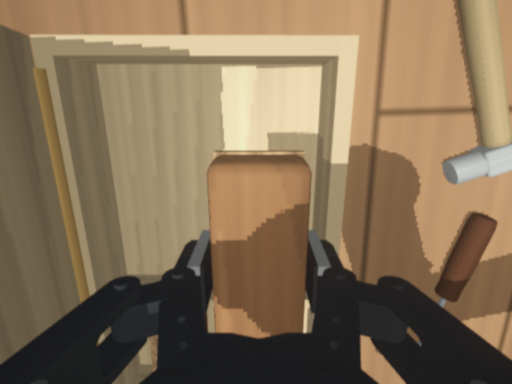

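View pics/t5.png

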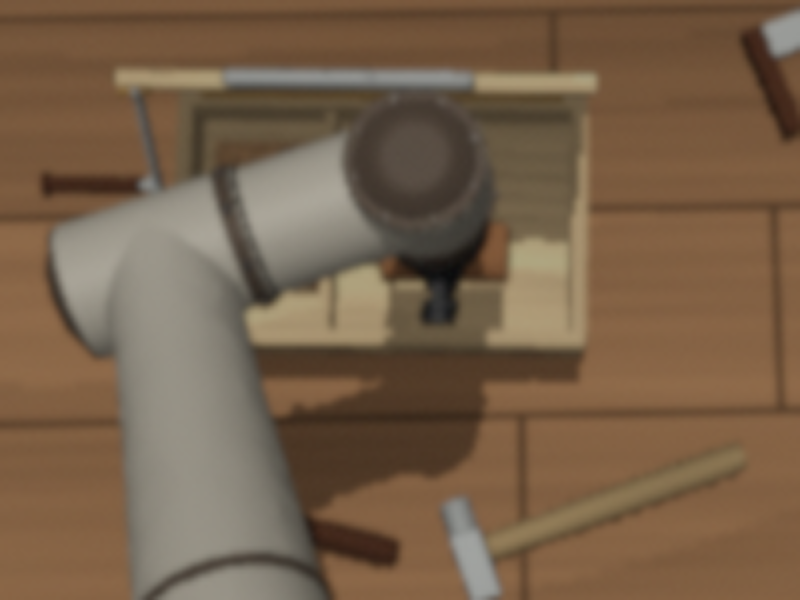

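The rim's outer corner is at px (358,36) against a predicted (360,34), and the inner one at (337,57) against (340,55). The chest pose is therefore good to about 2 mm. I'll lower the block into the compartment.

Request:
carry_out([
  [-0.8, [0.1, 0, -3.5], [0, 0, 0]],
  [-0.8, [0.1, 0, -7], [0, 0, 0]],
  [-0.8, [0.1, 0, -9.5], [0, 0, 0]],
  [-0.8, [0.1, 0, -10.8], [0, 0, 0]],
  [-0.8, [0.1, 0, -11.2], [0, 0, 0]],
])

```text
t: 13.25
ee_pos: [546.8, 10.3, 45.2]
orientation: [[-0.031, -0.999, -0.004], [-1.0, 0.031, -0.001], [0.001, 0.004, -1.0]]
ft_force: [1.0, 0.6, -1.0]
opening: 43.2
```

Request:
carry_out([
  [-0.8, [0, 0, -0.2], [0, 0, 0]],
  [-0.8, [0, 0, -0.4], [0, 0, 0]],
  [-0.8, [0, 0, -0.5], [0, 0, 0]],
  [-0.8, [0, 0, -0.5], [0, 0, 0]],
])

```text
t: 13.65
ee_pos: [548.3, 12.1, 42.7]
orientation: [[-0.029, -1.0, 0.001], [-1.0, 0.029, 0.0], [-0.0, -0.001, -1.0]]
ft_force: [-0.1, -0.4, -1.8]
opening: 43.1
```

Request:
carry_out([
  [-0.8, [0, 0, -0.1], [0, 0, 0]],
  [-0.8, [0, 0, -0.2], [0, 0, 0]],
  [-0.8, [0, 0, -0.2], [0, 0, 0]],
])

```text
t: 13.95
ee_pos: [548.2, 12.2, 41.1]
orientation: [[-0.029, -1.0, 0.001], [-1.0, 0.029, 0.0], [-0.0, -0.001, -1.0]]
ft_force: [-2.3, 0.6, 4.7]
opening: 42.8
```

Contact is felt at 41.1, where 41 was expected. I'll release narrowly.

Request:
carry_out([
  [0.2, [0, 0, 0], [0, 0, 0]],
  [0.25, [0, 0, 0], [0, 0, 0]],
  [0.25, [0, 0, 0], [0, 0, 0]],
  [0.25, [0, 0, 0], [0, 0, 0]],
])

```text
t: 14.35
ee_pos: [549.7, 12.5, 40.9]
orientation: [[-0.029, -1.0, 0.004], [-1.0, 0.029, 0.001], [-0.001, -0.004, -1.0]]
ft_force: [4.8, -0.2, 2.8]
opening: 53.6
```

Request:
carry_out([
  [0.25, [0, 0, 2], [0, 0, 0]],
  [0.25, [0, 0, 5], [0, 0, 0]],
  [0.25, [0, 0, 9], [0, 0, 0]],
  [0.25, [0, 0, 13], [0, 0, 0]],
  [0.25, [0, 0, 17], [0, 0, 0]],
])

```text
t: 14.85
ee_pos: [545.9, 11.8, 210.5]
orientation: [[-0.03, -1.0, -0.005], [-1.0, 0.03, -0.0], [0.0, 0.005, -1.0]]
ft_force: [1.3, 0.9, 0.5]
opening: 53.2
```

```bash
python3 - <<'E'
from h import *
print(bot.get_obs()['ee_pos'])
im=bot.read_camera("wrist"); cv2.imwrite("pics/w6.png",im)
im=bot.read_camera("top"); cv2.imwrite("pics/t6f.png",im);cv2.imwrite("pics/t6.png",cv2.resize(im[120:270,120:320],None,fx=4,fy=4,interpolation=cv2.INTER_CUBIC))
E
```

```text
[545.88869032  11.79119238 210.49376869]
```

View pics/w6.png

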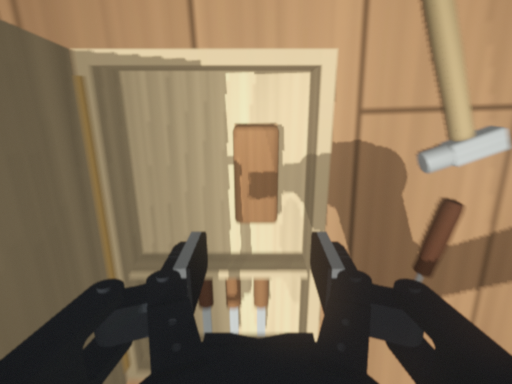

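View pics/t6.png

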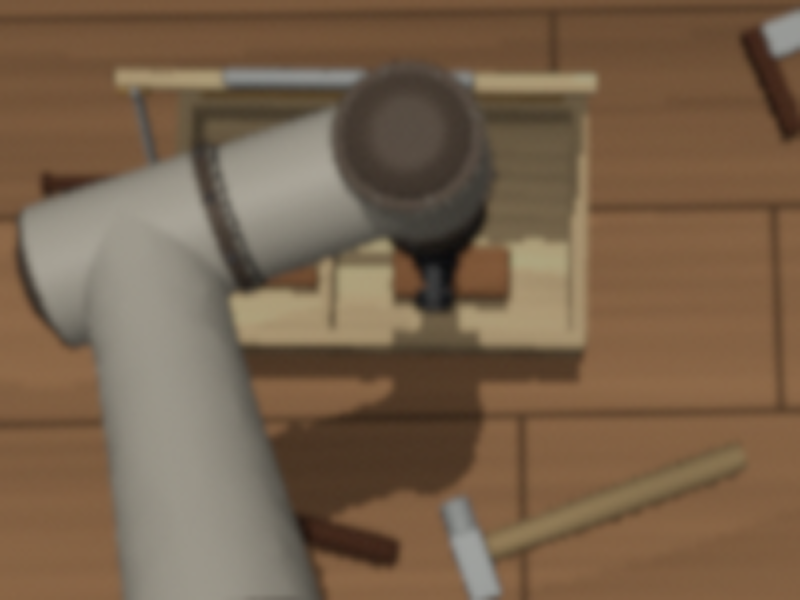

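The block lies flat in the compartment at wrist px (257,173). Next I'll find the knee grip from the earlier top views.

```bash
python3 - <<'E'
from h import *
np.set_printoptions(precision=1,suppress=True)
C=cam("top"); a=-.0265; c=np.array([589,69.5]); R=np.array([[np.cos(a),-np.sin(a)],[np.sin(a),np.cos(a)]])
def ch(p): return (p[:,:2]-c)@R
L=onplane(C,np.array([(45,184),(140,185)])/4+120,104); print("locked",L,ch(L))
S=onplane(C,np.array([(288,318),(385,319)])/4+(60,125),70); print("shut",S,ch(S))
def W(x,y,z): return [*(c+R@[x,y]),z]
print(W(27,235,104),W(-25,235,50),W(-97,235,70))
# triangulate with scene s2 grip, ends crop (505,383),(575,383)
Cs=cam("scene")
q1=proj(Cs,[L[0]]);print(q1,proj(Cs,[L[1]]),np.array([(505,385),(575,382)])/3.3+(200,80))
print(proj(Cs,[W(21,272.5,104),W(27,272.5,104),W(33,272.5,104)]))
E
```

```text
locked [[616.4 339.1 104. ]
 [614.3 261.9 104. ]] [[ 20.2 270.3]
 [ 20.2 193. ]]
shut [[493.8 343.9  70. ]
 [491.5 264.   70. ]] [[-102.5  271.7]
 [-102.6  191.8]]
[np.float64(622.2172913283996), np.float64(303.70207419406904), 104] [np.float64(570.2355487599219), np.float64(305.0799129163154), 50] [np.float64(498.2608282804914), np.float64(306.9876896086564), 70]
[[372.  195.6]] [[349.1 196.9]] [[353.  196.7]
 [374.2 195.8]]
[[372.7 195.7]
 [373.3 196.9]
 [373.8 198.1]]
```

Both top views put the stay's pivot at chest x≈-31, and the scene view agrees within 1 px. The locked grip is at world (616, 304, 104). I'll grasp it a little outboard, at y 314.

Request:
carry_out([
  [0, [0, 5, 1], [0, 0, 0]],
  [0, [0, 10, 2], [0, 0, 0]],
  [0, [0, 15, 2], [0, 0, 0]],
  [0, [0, 20, 2], [0, 0, 0]],
  [0, [0.5, 25, 2], [0, 0, 0]],
])

```text
t: 15.45
ee_pos: [550.7, 261.1, 228.8]
orientation: [[-0.029, -1.0, -0.004], [-1.0, 0.029, -0.002], [0.002, 0.004, -1.0]]
ft_force: [1.5, 0.2, 0.5]
opening: 42.8
```

Request:
carry_out([
  [0, [1, 4, 0], [0, 0, 0]],
  [0, [3.5, 5.2, 0], [0, 0, 0]],
  [0, [6, 5.2, -1], [0, 0, 0]],
  [0, [6.4, 5.2, -2], [0, 0, 0]],
  [0, [6.4, 5.2, -2], [0, 0, 0]],
])

```text
t: 15.95
ee_pos: [615.1, 310.6, 205.8]
orientation: [[-0.031, -1.0, -0.008], [-1.0, 0.031, -0.004], [0.004, 0.007, -1.0]]
ft_force: [-1.5, 0.3, -0.3]
opening: 43.0
```

```bash
python3 - <<'E'
from h import *
im=bot.read_camera("top")
C=cam("wrist");print(bot.get_obs()['ee_pos']); im=bot.read_camera("wrist"); cv2.imwrite("pics/w7.png",im)
print(proj(C,[[617,342,104],[615.7,304,104],[615,267,104]]).round())
im=bot.read_camera("scene"); cv2.imwrite("pics/s7.png",cv2.resize(im[80:260,200:440],None,fx=3.3,fy=3.3,interpolation=cv2.INTER_CUBIC))
print(bot.get_obs()['ee_pos'])
E
```

```text
[615.30633052 310.81742934 207.55147286]
[[258. 221.]
 [258. 180.]
 [258. 136.]]
[615.93045746 311.39067984 210.20655622]
```

View pics/w7.png

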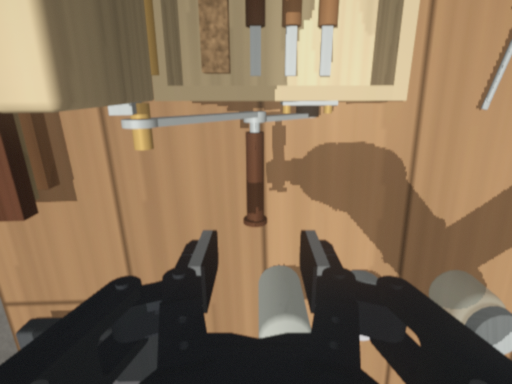

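View pics/s7.png

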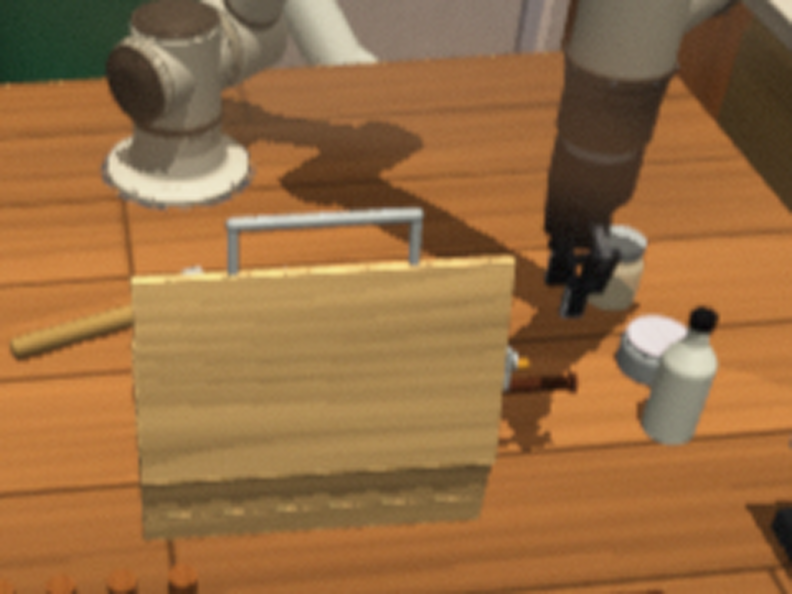

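The rod lies along wrist px x≈255, rows 130–220. That is 3 px, about 2.5 mm, from prediction, the same bias the bar showed, so I take the rod as at x≈618. I'll descend onto it.

Request:
carry_out([
  [0, [0.2, 0.2, -4], [0, 0, 0]],
  [0, [0.2, 0.2, -8], [0, 0, 0]],
  [0, [0.2, 0.2, -11.5], [0, 0, 0]],
  [0, [0.2, 0.2, -12.6], [0, 0, 0]],
  [0, [0.2, 0.2, -12.6], [0, 0, 0]],
])

```text
t: 16.6
ee_pos: [617.9, 313.4, 83.4]
orientation: [[-0.029, -1.0, -0.002], [-1.0, 0.029, -0.002], [0.002, 0.002, -1.0]]
ft_force: [0.3, -0.6, -0.5]
opening: 42.8
```

Request:
carry_out([
  [-0.3, [0, 0, 0], [0, 0, 0]],
  [-0.5, [0, 0, 0], [0, 0, 0]],
])

```text
t: 16.8
ee_pos: [620.0, 314.9, 87.2]
orientation: [[-0.029, -1.0, 0.004], [-1.0, 0.029, 0.003], [-0.003, -0.004, -1.0]]
ft_force: [0.8, -0.4, -0.1]
opening: 21.7
```

Request:
carry_out([
  [-1, [0, 0, 0], [0, 0, 0]],
  [-1, [0, 0, 0], [0, 0, 0]],
  [-1, [0, 0, 0], [0, 0, 0]],
  [-1, [0, 0, 0], [0, 0, 0]],
  [-1, [0, 0, 0], [0, 0, 0]],
], force=50)

```text
t: 17.3
ee_pos: [618.9, 314.8, 86.6]
orientation: [[-0.029, -1.0, 0.002], [-1.0, 0.029, 0.002], [-0.002, -0.002, -1.0]]
ft_force: [-3.6, 1.2, 6.0]
opening: 13.6
```

```bash
python3 - <<'E'
from h import *
o=bot.get_obs();print(o['ee_pos'],o['ft_force'])
p=566.5
import math
# locked angle about pivot; x behind 52,z 54
for deg in range(46,190,6):
    t=math.radians(deg); print(deg, round(75*(math.cos(t)-math.cos(math.radians(46.08))),1), round(75*(math.sin(t)-math.sin(math.radians(46.08))),1))
E
```

```text
[618.85486141 314.76218251  86.55566499] [-3.5520518   1.18428766  6.00574327]
46 0.1 -0.1
52 -5.8 5.1
58 -12.3 9.6
64 -19.1 13.4
70 -26.4 16.5
76 -33.9 18.7
82 -41.6 20.2
88 -49.4 20.9
94 -57.3 20.8
100 -65.0 19.8
106 -72.7 18.1
112 -80.1 15.5
118 -87.2 12.2
124 -94.0 8.2
130 -100.2 3.4
136 -106.0 -1.9
142 -111.1 -7.8
148 -115.6 -14.3
154 -119.4 -21.1
160 -122.5 -28.4
166 -124.8 -35.9
172 -126.3 -43.6
178 -127.0 -51.4
184 -126.8 -59.3
```

Request:
carry_out([
  [-1, [-0.3, 0.01, 0.28], [0, 0, 0]],
  [-1, [-0.6, 0.02, 0.52], [0, 0, 0]],
  [-1, [-0.92, 0.03, 0.75], [0, 0, 0]],
  [-1, [-1.24, 0.04, 0.97], [0, 0, 0]],
])

```text
t: 17.7
ee_pos: [608.3, 315.1, 94.6]
orientation: [[-0.028, -1.0, 0.005], [-1.0, 0.028, 0.002], [-0.003, -0.005, -1.0]]
ft_force: [5.1, 1.4, -2.9]
opening: 13.2
```

Radial force is about 0 and tangential about 6 N, as expected. I'll continue along the arc.

Request:
carry_out([
  [-1, [-0.68, 0.02, 0.38], [0, 0, 0]],
  [-1, [-1.4, 0.04, 0.69], [0, 0, 0]],
  [-1, [-2.15, 0.06, 0.91], [0, 0, 0]],
  [-1, [-2.93, 0.08, 1.06], [0, 0, 0]],
])

```text
t: 18.1
ee_pos: [577.9, 315.9, 105.8]
orientation: [[-0.029, -1.0, 0.003], [-1.0, 0.029, 0.002], [-0.002, -0.003, -1.0]]
ft_force: [3.9, 2.6, 1.3]
opening: 13.2
```

```bash
python3 - <<'E'
from h import *
o=bot.get_obs();print(o['ee_pos'],o['ft_force'])
im=bot.read_camera("scene"); cv2.imwrite("pics/s8.png",cv2.resize(im[80:260,200:440],None,fx=3.3,fy=3.3,interpolation=cv2.INTER_CUBIC))
o=bot.get_obs();print(o['ee_pos'],o['ft_force'])
E
```

```text
[577.88267207 315.88344371 105.78834608] [3.87072371 2.55727777 1.32011748]
[576.16968443 315.93747747 105.83133792] [2.30847145 2.88364847 2.75255352]
```

View pics/s8.png

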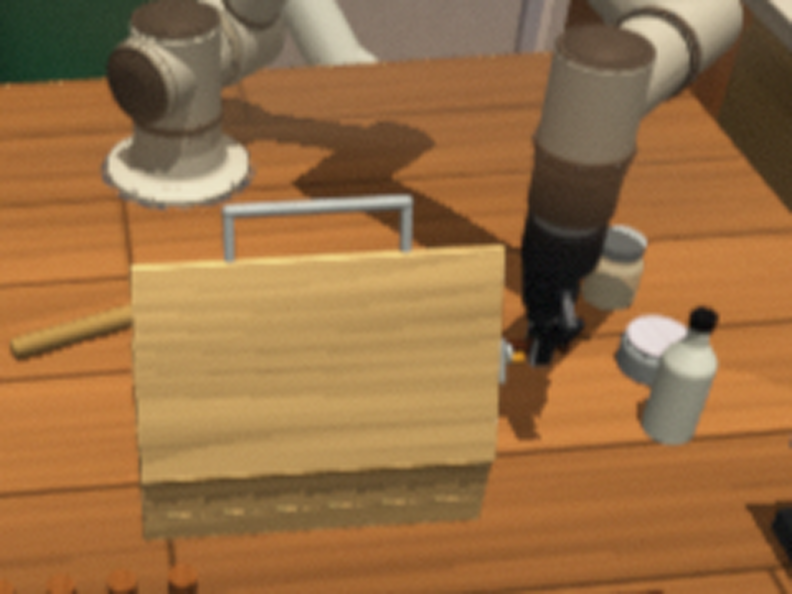

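The lid has begun to come forward and the forces stay small. Continuing.

Request:
carry_out([
  [-1, [-0.78, 0.02, 0.07], [0, 0, 0]],
  [-1, [-1.57, 0.05, 0.06], [0, 0, 0]],
  [-1, [-2.34, 0.07, -0.04], [0, 0, 0]],
  [-1, [-3.11, 0.09, -0.21], [0, 0, 0]],
])

```text
t: 18.55
ee_pos: [544.9, 316.8, 103.0]
orientation: [[-0.029, -1.0, -0.0], [-1.0, 0.029, 0.001], [-0.001, 0.0, -1.0]]
ft_force: [-0.3, 5.0, 4.7]
opening: 13.5
```

Request:
carry_out([
  [-1, [-0.38, 0.01, -0.12], [0, 0, 0]],
  [-1, [-0.74, 0.02, -0.26], [0, 0, 0]],
  [-1, [-1.1, 0.03, -0.42], [0, 0, 0]],
  [-1, [-1.45, 0.04, -0.59], [0, 0, 0]],
])

```text
t: 18.95
ee_pos: [529.0, 317.2, 95.9]
orientation: [[-0.029, -1.0, -0.003], [-1.0, 0.029, 0.0], [-0.0, 0.003, -1.0]]
ft_force: [-3.6, 6.4, 2.6]
opening: 13.2
```

Request:
carry_out([
  [-1, [-0.34, 0.06, -0.19], [0, 0, 0]],
  [-1, [-0.68, 0.12, -0.4], [0, 0, 0]],
  [-1, [-1.0, 0.18, -0.63], [0, 0, 0]],
  [-1, [-1.3, 0.2, -0.88], [0, 0, 0]],
])

```text
t: 19.35
ee_pos: [515.0, 317.6, 85.4]
orientation: [[-0.03, -1.0, -0.006], [-1.0, 0.03, -0.003], [0.003, 0.006, -1.0]]
ft_force: [-2.7, 4.6, -2.8]
opening: 13.0
```

```bash
python3 - <<'E'
from h import *
im=bot.read_camera("scene"); cv2.imwrite("pics/s9.png",cv2.resize(im[80:260,200:440],None,fx=3.3,fy=3.3,interpolation=cv2.INTER_CUBIC))
o=bot.get_obs();print(o['ee_pos'],o['ft_force'])
E
```

```text
[514.19646482 317.41509654  84.76581356] [-4.20139825  5.88397203 -3.55775545]
```

View pics/s9.png

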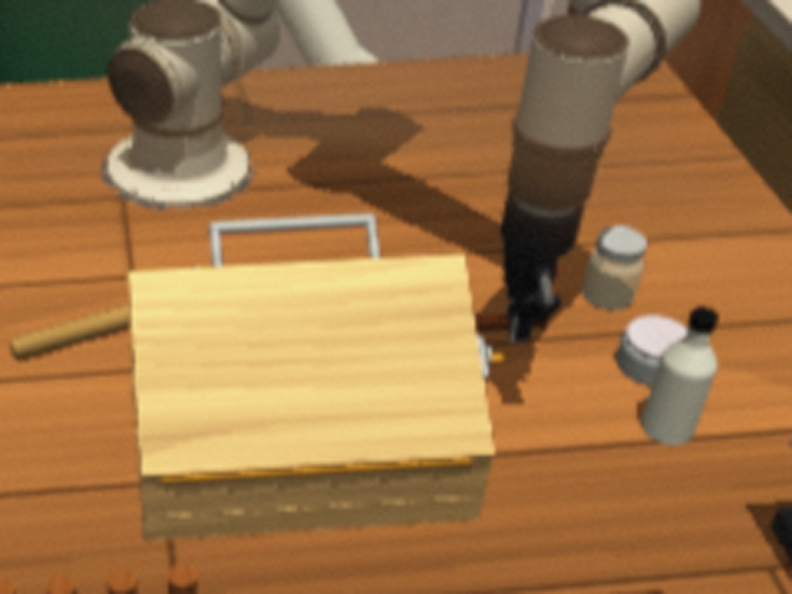

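Request:
carry_out([
  [-1, [-0.29, 0.04, -0.26], [0, 0, 0]],
  [-1, [-0.57, 0.06, -0.53], [0, 0, 0]],
  [-1, [-0.84, 0.08, -0.82], [0, 0, 0]],
  [-1, [-1.09, 0.1, -1.13], [0, 0, 0]],
])

```text
t: 19.8
ee_pos: [506.1, 318.0, 75.0]
orientation: [[-0.03, -1.0, -0.003], [-1.0, 0.03, -0.003], [0.003, 0.003, -1.0]]
ft_force: [-1.7, 0.7, -4.1]
opening: 13.5
```

Request:
carry_out([
  [-1, [-0.16, 0.01, -0.21], [0, 0, 0]],
  [-1, [-0.31, 0.01, -0.43], [0, 0, 0]],
  [-1, [-0.45, 0.02, -0.65], [0, 0, 0]],
])

```text
t: 20.1
ee_pos: [502.5, 318.3, 69.1]
orientation: [[-0.03, -1.0, -0.002], [-1.0, 0.03, -0.002], [0.002, 0.002, -1.0]]
ft_force: [-0.7, -1.7, -5.6]
opening: 13.1
```

Request:
carry_out([
  [-1, [-0.13, 0, -0.22], [0, 0, 0]],
  [-1, [-0.26, 0.01, -0.45], [0, 0, 0]],
  [-1, [-0.38, 0.01, -0.69], [0, 0, 0]],
])

```text
t: 20.4
ee_pos: [498.9, 318.6, 62.3]
orientation: [[-0.03, -1.0, -0.001], [-1.0, 0.03, -0.002], [0.002, 0.001, -1.0]]
ft_force: [0.2, -5.0, -7.4]
opening: 13.5
```

Request:
carry_out([
  [-1, [-0.1, 0, -0.24], [0, 0, 0]],
  [-1, [-0.2, 0, -0.48], [0, 0, 0]],
  [-1, [-0.2, 0, -0.48], [0, 0, 0]],
])

```text
t: 20.7
ee_pos: [496.2, 318.5, 56.6]
orientation: [[-0.03, -1.0, -0.003], [-1.0, 0.03, -0.002], [0.002, 0.003, -1.0]]
ft_force: [0.7, -5.1, -13.2]
opening: 13.3
```

```bash
python3 - <<'E'
from h import *
im=bot.read_camera("scene"); cv2.imwrite("pics/s10.png",cv2.resize(im[80:260,200:440],None,fx=3.3,fy=3.3,interpolation=cv2.INTER_CUBIC))
o=bot.get_obs();print(o['ee_pos'],o['ft_force'])
E
```

```text
[496.19750619 318.56009612  56.60683219] [  1.36558055  -4.59807398 -13.01284057]
```

View pics/s10.png

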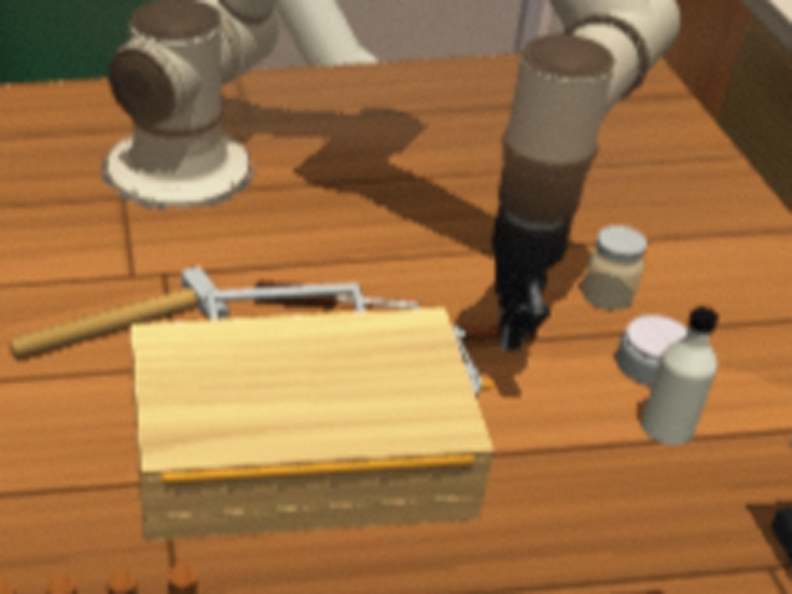

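The lid is nearly shut and the grip is holding back 13 N, as described. I'll finish slowly.

Request:
carry_out([
  [-1, [-0.03, 0, -0.1], [0, 0, 0]],
  [-1, [-0.06, 0, -0.2], [0, 0, 0]],
  [-1, [-0.09, 0, -0.3], [0, 0, 0]],
  [-1, [-0.09, 0, -0.3], [0, 0, 0]],
], force=70)

```text
t: 21.15
ee_pos: [495.7, 318.7, 54.5]
orientation: [[-0.03, -1.0, -0.002], [-1.0, 0.03, -0.002], [0.002, 0.002, -1.0]]
ft_force: [-1.0, -5.5, -10.1]
opening: 12.7
```

Request:
carry_out([
  [-1, [-0.02, 0, -0.1], [0, 0, 0]],
  [-1, [-0.04, 0, -0.2], [0, 0, 0]],
  [-1, [-0.04, 0, -0.2], [0, 0, 0]],
])

```text
t: 21.45
ee_pos: [495.9, 319.0, 53.6]
orientation: [[-0.03, -1.0, -0.0], [-1.0, 0.03, -0.001], [0.001, 0.0, -1.0]]
ft_force: [0.1, -7.5, -4.9]
opening: 12.7
```

Request:
carry_out([
  [-1, [-0.02, -0.05, -0.1], [0, 0, 0]],
  [-1, [-0.03, -0.1, -0.2], [0, 0, 0]],
  [-1, [-0.03, -0.1, -0.2], [0, 0, 0]],
])

```text
t: 21.75
ee_pos: [496.1, 319.1, 52.6]
orientation: [[-0.029, -1.0, 0.001], [-1.0, 0.029, 0.001], [-0.001, -0.001, -1.0]]
ft_force: [-2.5, -4.7, -1.4]
opening: 12.5
```

```bash
python3 - <<'E'
from h import *
im=bot.read_camera("scene"); cv2.imwrite("pics/s11.png",cv2.resize(im[80:260,200:440],None,fx=3.3,fy=3.3,interpolation=cv2.INTER_CUBIC))
im=bot.read_camera("top"); cv2.imwrite("pics/t11.png",cv2.resize(im[125:275,60:285],None,fx=3.5,fy=3.5,interpolation=cv2.INTER_CUBIC))
o=bot.get_obs();print(o['ee_pos'],o['ft_force'])
E
```

```text
[496.08843686 319.14256213  52.60453233] [-2.96274748 -4.26253195 -1.09802145]
```

View pics/s11.png

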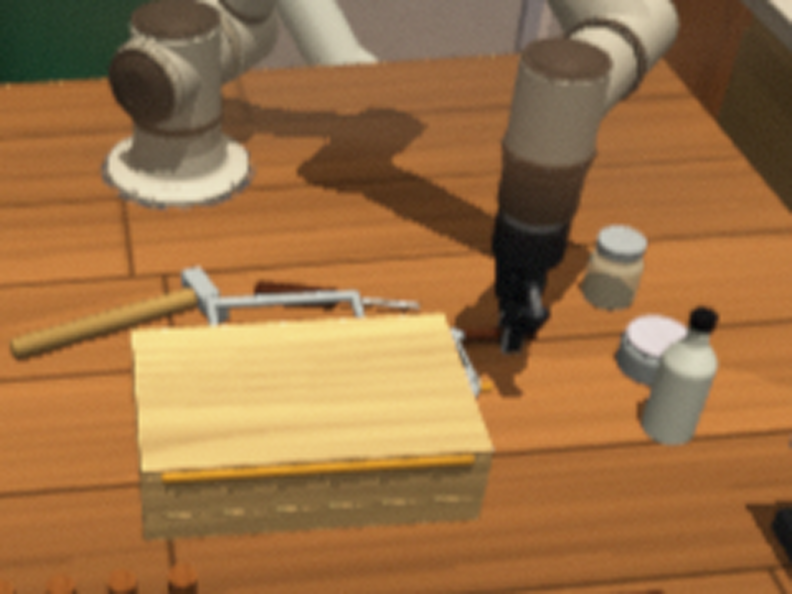

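View pics/t11.png

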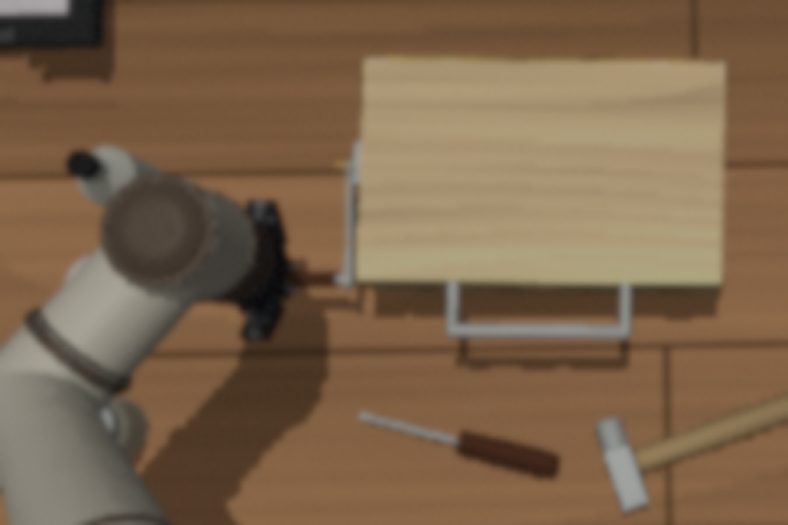

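```bash
python3 - <<'E'
from h import *
a=cv2.imread("pics/scene0.png"); b=bot.read_camera("scene")
d=cv2.absdiff(a,b).max(2); print("lid+bar region",(d[165:250,235:340]>25).sum(), "lid top",(d[175:215,243:330]>25).sum())
cmp=np.vstack([x[155:225,225:365] for x in (a,b)]); cv2.imwrite("pics/cmp.png",cv2.resize(cmp,None,fx=4,fy=4,interpolation=cv2.INTER_CUBIC))
E
```

```text
lid+bar region 13 lid top 0
```

View pics/cmp.png

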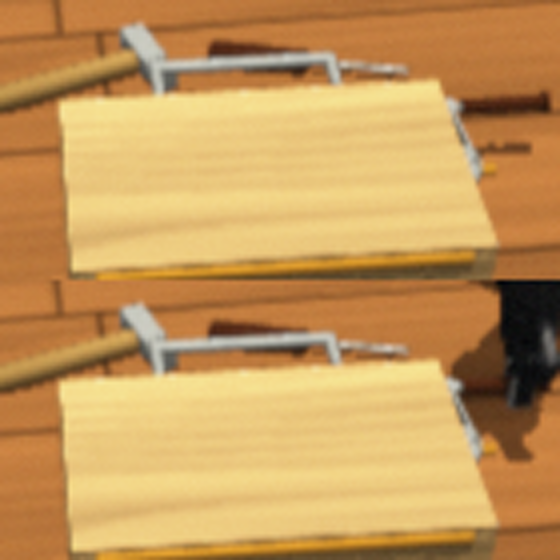

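The lid's picture matches the start: the bar is in the same place and no pixel on the lid top has changed. I'll release and retreat straight up.

Request:
carry_out([
  [-0.6, [0, 0, 0], [0, 0, 0]],
  [-0.3, [0, 0, 0], [0, 0, 0]],
  [0, [0, 0, 0], [0, 0, 0]],
  [0, [0, 0, 0], [0, 0, 0]],
])

```text
t: 22.3
ee_pos: [496.6, 320.1, 52.1]
orientation: [[-0.028, -1.0, 0.003], [-1.0, 0.028, 0.003], [-0.003, -0.003, -1.0]]
ft_force: [-0.0, -0.3, 0.3]
opening: 42.8
```

Request:
carry_out([
  [0, [0, 0, 3], [0, 0, 0]],
  [0, [0, 0, 7], [0, 0, 0]],
  [0, [0, 0, 11], [0, 0, 0]],
  [0, [0, 0, 16], [0, 0, 0]],
  [0, [-2, 3, 20], [0, 0, 0]],
])

```text
t: 22.8
ee_pos: [479.0, 345.7, 252.4]
orientation: [[-0.033, -0.999, 0.004], [-0.999, 0.033, 0.003], [-0.003, -0.004, -1.0]]
ft_force: [1.2, 0.6, -0.5]
opening: 42.8
```

Request:
carry_out([
  [0, [-2, 4, 2], [0, 0, 0]],
  [0, [-4, 8, 4], [0, 0, 0]],
  [0, [-6, 12, 4], [0, 0, 0]],
  [0, [-6, 12, 4], [0, 0, 0]],
  [0, [-6, 12, 4], [0, 0, 0]],
])

```text
t: 23.3
ee_pos: [416.4, 467.6, 288.1]
orientation: [[-0.027, -1.0, 0.0], [-1.0, 0.027, 0.0], [-0.0, -0.0, -1.0]]
ft_force: [0.3, -0.8, 0.1]
opening: 42.1
```

```bash
python3 - <<'E'
from h import *
a=cv2.imread("pics/scene0.png"); b=bot.read_camera("scene"); t=bot.read_camera("top"); t0=cv2.imread("pics/top0.png")
cv2.imwrite("pics/s12.png",b); cv2.imwrite("pics/t12.png",t)
d=cv2.absdiff(a,b).max(2); print("lid+bar+grip",(d[165:250,235:365]>25).sum())
o=bot.get_obs();print(o['t'],o['ee_pos'],o['ft_force'])
E
```

```text
lid+bar+grip 1
23.4 [417.34171622 466.0679864  288.22149842] [ 0.21026751 -0.10251079  0.33107833]
```

View pics/s12.png

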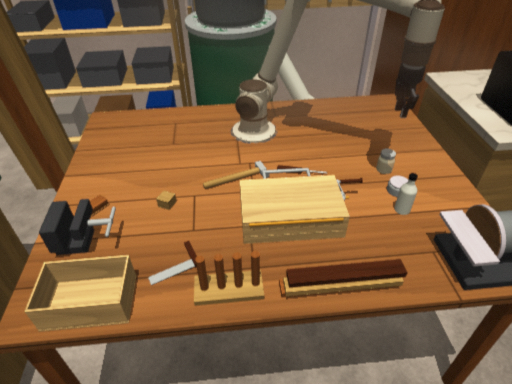

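View pics/t12.png

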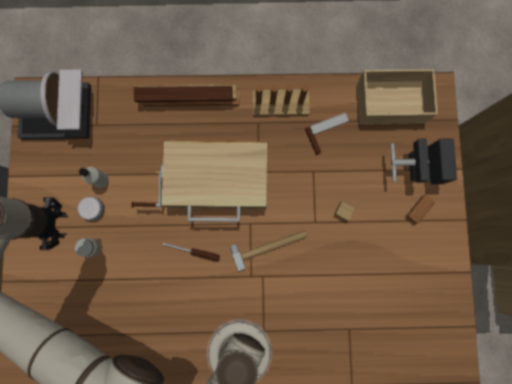

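The lid, bar and grip match the starting picture (1 changed pixel), and the bystanders are where they were. The arm touches nothing.

```bash
python3 -c "
from cell import bot
print(bot.job_done())"
```

```text
the job is handed in; nothing more can be done
None
```

The sanding block is in the chest's empty compartment, the lid is fully shut, and I handed the job in at about 23.4 s. No verdict was reported.

- **Lid up:** I raised it by the bar to about 1.33 rad. The stay's lock was felt as a firm stop, then as resistance when I eased back. With the bar released, the lid stayed up.
- **Block:** I took the sanding block nearest the robot's base and lowered it until contact at the expected height. After release, the wrist view showed it lying flat in the compartment.
- **Lid down:** I held the stay's grip, broke the joint with about 6 N and led it round slowly. It had to hold back at most about 13 N before the lid shut.

**Last checks:**
- The lid, bar and grip match the starting picture (one changed pixel).
- By eye, the other things on the bench look unmoved.
- The force reading with the arm clear was about zero.

**Disagreement:** the top camera placed the bar, and apparently the grip, about 3 mm nearer the robot than the fingers found them. I corrected for this before gripping the stay.

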